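# Push the hob knob back onto its D-shaft and keep it pressed in

### The arm

A 6-joint arm with a two-finger parallel gripper is mounted at the origin on the work surface. World frame = base frame: x ahead of the robot, y to its left, z up, the work surface at z = 0. Lengths are in m, angles in rad, forces in N, time in s.
With the tool pointing down it reaches from about 0.35 to 0.875 m from the base axis. Payload 4.2 kg.
Tool frame: the origin (TCP) lies midway between the tips of the shut fingers; the grasp point (between the pads) lies 19 mm behind it (manip.grasp_offset is the z of the grasp point in the tool frame, in m); z points along the fingers, y is the line along which they close (so a half turn about z gives the same grasp; the last joint's range is limited). The gripper opens to 85 mm and grips with 20 to 120 N. Pads are 22 mm wide; open, the fingers measure 114 mm over their backs; the gripper's body (76 mm by 85 mm) begins 54 mm behind the grasp point. The pads swing forward as they close: fully open they stand 13 mm farther back than shut.
Start: joints at [1.568, 0.385, 0.008, 0, -1.194, -0.259], TCP at [0.162, 0.604, 0.231] pointing down, gripper open.
Joint ranges: [-3.14, 3.14], [-1.21, 2.06], [-1.07, 1.41], [-3.16, 2.05], [-2.99, -0.16], [-3.1, 3.1]. Speed limits (rad/s): [2.79, 2.79, 3.14, 3.14, 3.14, 3.14].

### API

Orientations are given as a rotation vector (axis times angle).
In Python, from cell import manip gives the robot as it stands.
- The arm moves only by the tool drive_tool, never from a script. Its argument "commands" is a list of rows, each an object of numbers: "grip": the closure in counts, from 0 (fully open) to 255 (shut); "dx", "dy", "dz": the shift along the tool's x, y, z in mm; "roll": the turn about the tool's z in degrees. A call has 1 to 20 rows; each row shifts and turns the commanded pose from where the row before left it, along the tool's axes as they then stand; what a row does not reach is not made up. A row lasts 1/8 s, in which the tool goes at most 62.5 mm and 10.7 degrees, less where a joint would pass 70% of its speed; a pose out of reach is approached as far as the arm can. A call with a gripper value outside its range is refused whole. The fingers move at their own pace and stop on an object; the grip force is fixed at half the most. Time passes only in rows, so rows that do not move let the fingers close. It gives the time, the measured TCP pose, the force, the opening and the grip force at its end, in the units of the state.
- manip.get_obs(): the state, without advancing time (a new reading comes with each control period).
- manip.capture(name): name is "scene" or "top" or "wrist"; returns the picture (420x560x3 uint8, blue, green, red); there is no depth.
- manip.camera_info(name): a dict with "vfov" (degrees; the focal length in pixels is half the picture's height over the tangent of half this angle, whatever the lens; pixels are square), "cx", "cy" (the principal point, pixels), "rvec" (rotation vector, rad) and "tvec" (3), from world to camera coordinates, as OpenCV has them; the wrist camera has in their place "mount" (4x4, takes a point from camera to tool coordinates, whose origin is the TCP and whose axes are the flange's). Camera axes: x right, y down, z forward; pixel columns grow to the right and rows downward; lengths in m; the calibration is good to about 2 mm. The wrist camera is an equidistant fisheye: a pixel r from the principal point sees the ray r / f radians off the axis. A picture is of the moment at which its call begins: read the wrist's pose just before it. camera_info takes no time and is no camera call.
- manip.hand_in(): hands the job in; it is judged then, once.
Trained networks look in the newest picture that a camera, given by its name, has taken for a name from the list of things; names that differ only in an ending like _2 or _b are one class to them, and where a whole thing is asked for, a point or a joint stands for the part that bears it (a point fixed in the world has none). Each returns a list of dicts, best first, with "confidence" (0 to 1); they miss things now and then, are a little off and sometimes report something else, mostly with a low value. They report only what shows in the picture. A call takes as long as a camera call. They do not tell look-alikes from the thing itself.
- manip.recognise(name, camera): "point" ([column, row] in pixels, amid what is visible of it).
- manip.silhouettes(name, camera): "region" (420x560 bool, what is visible of it) and "point" ([column, row] in pixels, amid what is visible of it).
The state is a dict: "time": time; "q": joint angles; "qvel": joint speeds; "joint_efforts": joint torques, N m; "tool_pos": TCP position; "tool_rot": TCP orientation; "wrist_force": force on the tool from outside, world axes, zero at the start; "torque": the same for the moment, N m; "width": opening from 0.0 (shut) to 1.0 (fully open); "gripper_force": force on a finger pad.
Only numpy, scipy, OpenCV 4.12 (cv2) and the standard library are available. Lean on these libraries where they do the work, as an engineer would, in place of code of your own. Each camera call takes 0.05 s, during which the arm holds its last target. There are 200 camera calls.

### The job

One knob of the hob has been taken off for cleaning and lies on the marble. Pick it up, turn it so that its pointer matches the flat of the bare shaft (the white tick on the bezel), push it fully home onto the shaft and press it all the way in against the valve's spring, as for lighting the burner. Finish while holding it there, the fingers still on the knob and keeping it pressed in, and do not disturb the jars.

Things in the scene. Friction and masses are not known exactly. Their poses are not given: they have to be found in the camera images.
- knob: loose black cooker knob, bore down on the marble: skirt 50 mm across, 10 mm high; on it a grip bar 46 mm long (x), 22 mm wide (y), from 10 to 36 mm height. Origin: centre of underside, z up. White pointer line on top from the middle to +x. D-shaped bore in the underside, on the axis, 16 mm deep, 14 mm across, its flat on the +x (pointer) side 2.5 mm off the axis. About 60 g
- knob_seat (a point): centre of the closed upper end of the knob's bore: on the knob's axis, 16 mm above its underside; axes as the knob. It meets the shaft's tip when the knob is fully home
- valve: bare gas valve on the hob's front strip: round black bezel 52 mm across, 3 mm high, the brass shaft upright in its middle. Fixed; valve and shaft cannot turn. Origin: bezel centre at the level of the hob's top plate (60 mm above the marble), z up; +x is the way the shaft's flat faces, marked by a white tick on the bezel
- shaft_tip (a point): tip centre of the upright brass D-shaft, 28 mm above the hob's top plate when out; z up, +x the way its flat faces. Shaft 12 mm across, flat 2 mm off the axis, tip chamfered 2 mm. The knob goes on only with its pointer the way the flat faces (play about 1 mm; 10 degrees off still slips on, 20 to 30 jams on askew, which is wrong); beyond, it only pushes the shaft down
- shaft (a joint): how far the shaft is pressed down into the valve: 0 (out) to 0.008 m (bottom stop). A spring pushes it out with about 4 N at 0, about 10 N at 0.008. With the knob home, the knob's underside is 12 mm above the hob's top plate when the shaft is out, 4 mm above it at the stop
- hob: two-burner steel hob on the marble, 280 mm (x) by 460 mm (y), its top plate 60 mm above the marble; fixed. Origin: centre of its underside, z up. The two knob places lie 100 mm from the centre towards -x, 100 mm to either side in y; two low burners with pan supports (up to 27 mm above the plate) lie 40 mm towards +x
- fitted_knob: the hob's other knob, like the loose one, already on its valve, top 48 mm above the hob's top plate. Fixed. Origin: centre of its bezel at the level of the hob's top plate. Leave it
- oats_jar: closed glass jar of oats with a gold lid, 72 mm across, 120 mm high; origin: centre of its underside. Bystander
- rice_jar: closed glass jar of brown rice with a white lid, 80 mm across, 100 mm high; origin: centre of its underside. Bystander
- corn_jar: closed glass jar of corn with a gold lid, 84 mm across, 140 mm high; origin: centre of its underside. Bystander
There are look-alikes about, which are no part of the job. Leave any purple look-alike of the knob alone.

How it is judged:
On the way, in this order (a step that is already met when the one before it is completed fails the run):
1. the knob is lifted off the marble, above the level of the hob's top plate (height (world z) of knob above 0.064 m), for 0.1 s.
2. the knob is fully home on the shaft, its flat on the shaft's flat (distance between knob_seat and shaft_tip below 0.004 m and angle between the x axis of knob and the x axis of shaft_tip, either way round below 0.3 rad and angle between knob's own z axis and vertical below 0.15 rad), for 0.2 s.
At the end, for the whole second after the job is handed in: Knob fully home (bore end within 4 mm of the shaft tip, pointer within 0.3 rad of the flat, upright within 0.15 rad), shaft pressed in more than 6 of 8 mm, knob bearing on the valve and fingers on the knob, each with over 3 N; jars within 3 cm of their starts, standing (all of step 2 and value of joint shaft above 0.006 m and contact force between knob and valve above 3 N and contact force between the fingers and knob above 3 N); the arm keeps its last pose, push and grip.
It fails at once if the oats jar is shifted by more than 3 cm or tipped (distance of oats_jar from where it was at the start of the episode above 0.03 m or angle between oats_jar's own z axis and vertical above 0.3 rad).
It fails at once if the rice jar is shifted by more than 3 cm or tipped (distance of rice_jar from where it was at the start of the episode above 0.03 m or angle between rice_jar's own z axis and vertical above 0.3 rad).
It fails at once if the corn jar is shifted by more than 3 cm or tipped (distance of corn_jar from where it was at the start of the episode above 0.03 m or angle between corn_jar's own z axis and vertical above 0.3 rad).
It also fails if it takes over 40 s, if anything falls off the work surface, if the arm or the gripper's body presses on something with over 40 N, if the wrist force passes 120 N, or if a joint passes its speed limit or range.

## Working session

There is one attempt and no reset: what is moved stays moved. The work goes in short steps, Python scripts to look and compute and a tool call to move; the robot and the scene stay as the last step left them, time stands still between calls to the robot, and variables do not carry over. Pictures are saved under pics/ and viewed, at most 10 in all, crops included, and the job is handed in when it is done.

Besides the shell and the picture viewer there is one more tool, called after "Request:" as a command line: name --argument value ..., lists and objects as JSON in quotes. drive_tool: Moves the arm, as the interface text tells. Its arguments: {"type":"object","properties":{"commands":{"type":"array","items":{"type":"object","properties":{"grip":{"type":"number"},"dx":{"type":"number"},"dy":{"type":"number"},"dz":{"type":"number"},"roll":{"type":"number"}}}}},"required":["commands"]}

```bash
ls; mkdir -p pics
python3 - <<'E'
from cell import manip
import cv2
o=manip.get_obs();print(o)
for c in("scene","top"):
    im=manip.capture(c);cv2.imwrite(f"pics/{c}0.png",im)
    print(c,manip.camera_info(c))
    for n in("knob","valve","fitted_knob","hob","oats_jar","rice_jar","corn_jar"):
        print(n,[(r["point"],round(r["confidence"],2)) for r in manip.recognise(n,c)])
print(manip.camera_info("wrist"),manip.grasp_offset)
E
```

```text
pics
{'time': 0.0, 'q': array([ 1.56762286e+00,  3.85559521e-01,  6.62370978e-03, -4.93772385e-04,
       -1.19400498e+00, -2.58595619e-01]), 'qvel': array([ 4.81172612e-04, -2.00053097e-05,  1.04886162e-04, -2.20873600e-04,
       -1.80492074e-03, -1.11447213e-03]), 'joint_efforts': array([ 3.05978128e-04, -3.92289805e+01,  1.88407445e+01,  4.18596983e+00,
       -4.52717984e-03, -2.51106144e-06]), 'tool_pos': array([0.16157817, 0.60314597, 0.23021975]), 'tool_rot': array([ 3.11251799e+00, -4.10011215e-01, -2.85800898e-04]), 'wrist_force': array([0.68255776, 0.39517389, 0.07483438]), 'torque': array([-0.04248746,  0.03802244, -0.00370049]), 'gripper_force': 0.0, 'width': 1.0003197847770786}
scene {'vfov': 50.41861041083263, 'cx': 276.82953801807486, 'cy': 203.31705234460924, 'rvec': array([ 1.37740347,  2.05148721, -0.99924704]), 'tvec': array([ 0.26378855, -0.24267217,  1.69020944])}
knob [([239.6, 192.9], 0.65), ([295.0, 179.7], 0.57)]
valve [([310.1, 237.3], 0.48)]
fitted_knob [([243.6, 212.1], 0.74)]
hob [([263.2, 264.3], 0.56)]
oats_jar [([422.2, 221.1], 0.96), ([271.0, 194.0],
[... 331 characters left out ...]
 245.2], 0.7), ([311.6, 257.6], 0.67)]
valve [([234.5, 175.8], 0.55)]
fitted_knob [([317.3, 184.4], 0.76)]
hob [([278.9, 142.5], 0.89), ([231.2, 174.2], 0.29)]
oats_jar [([115.7, 241.1], 0.71)]
rice_jar [([447.0, 202.4], 0.79)]
corn_jar [([409.7, 250.8], 0.92)]
{'vfov': 65.70646984690485, 'cx': 282.86611318470653, 'cy': 211.60759387421902, 'mount': array([[-1.06818532e-03, -9.55677716e-01, -2.94412912e-01,
         7.50170129e-02],
       [ 9.99999340e-01, -8.96326742e-04, -7.18667952e-04,
         1.79876009e-04],
       [ 4.22924780e-04, -2.94413486e-01,  9.55678042e-01,
        -1.41939256e-01],
       [ 0.00000000e+00,  0.00000000e+00,  0.00000000e+00,
         1.00000000e+00]])} -0.0187
```

Run:
```python
import cv2
t=cv2.imread("pics/top0.png");cv2.imwrite("pics/top0c.png",cv2.resize(t[130:330,200:460],None,fx=3,fy=3,interpolation=cv2.INTER_CUBIC))
```

```text
(no output)
```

View pics/top0.png

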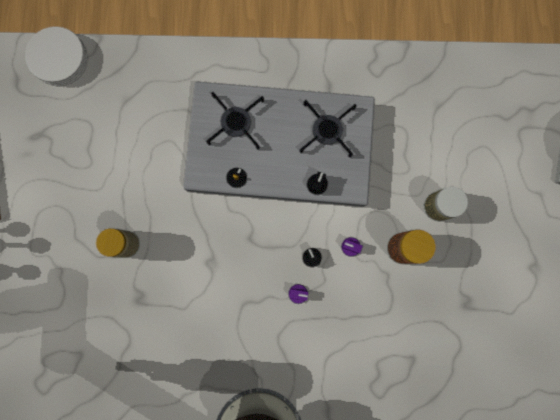

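View pics/top0c.png

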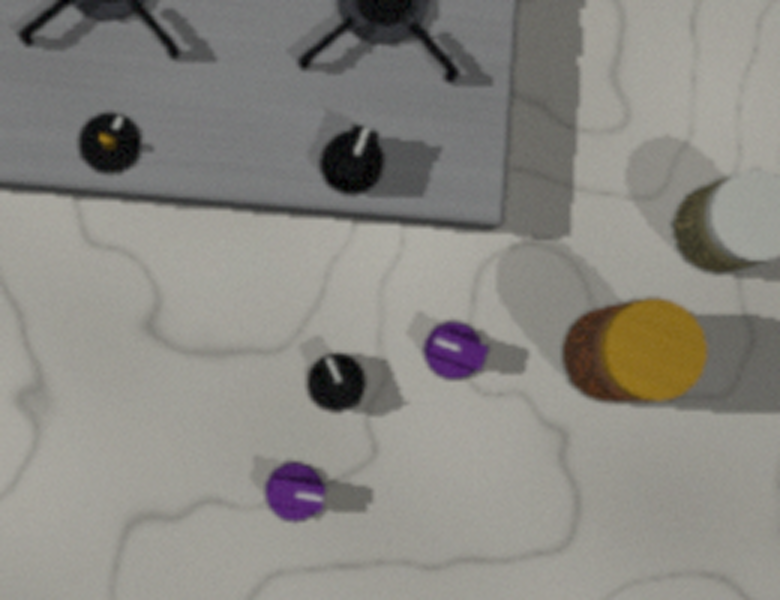

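Candidates for the knob in the top view: black (312,257) loose on the marble, purple (298,294) and purple (352,246), black fitted (317,184) on the hob. The loose black one is the target, which the crop confirms: its pointer goes up and slightly left. The bare valve is at (236,177), with its brass shaft and its tick up and slightly right.

```bash
cat > h.py <<'E'
import numpy as np,cv2
from cell import manip
from scipy.spatial.transform import Rotation as R
def ray(c,px,obs=None):
    k=manip.camera_info(c);f=210/np.tan(np.radians(k["vfov"]/2))
    u=np.array([px[0]-k["cx"],px[1]-k["cy"]])/f
    if c=="wrist":
        th=np.linalg.norm(u);d=np.r_[u/th*np.sin(th),np.cos(th)] if th>0 else np.array([0,0,1.])
        M=k["mount"];Rt=R.from_rotvec(obs["tool_rot"]).as_matrix()
        return Rt@M[:3,3]+obs["tool_pos"],Rt@M[:3,:3]@d
    Rm=R.from_rotvec(k["rvec"]).as_matrix();return -Rm.T@k["tvec"],Rm.T@np.r_[u,1]
def at(c,px,z,obs=None):
    o,d=ray(c,px,obs);return o+d*(z-o[2])/d[2]
def wpix(P,obs):
    k=manip.camera_info("wrist");f=210/np.tan(np.radians(k["vfov"]/2));M=k["mount"]
    p=R.from_rotvec(obs["tool_rot"]).inv().apply(np.array(P)-obs["tool_pos"]);q=M[:3,:3].T@(p-M[:3,3])
    r=np.linalg.norm(q[:2]);return np.array([k["cx"],k["cy"]])+f*np.arctan2(r,q[2])*q[:2]/r
def yawx(o): # world yaw of tool x
    x=R.from_rotvec(o["tool_rot"]).as_matrix();print("toolR",x.round(3).tolist());return np.degrees(np.arctan2(x[1,0],x[0,0]))
E
python3 - <<'E'
from h import *
o=manip.get_obs();print("yaw",yawx(o),o["tool_pos"])
C=lambda x,y:(200+x/3,130+y/3)
def yaw(a,b):d=b-a;return np.degrees(np.arctan2(d[1],d[0]))
k=at("top",(311.9,257.3),.01);print("knob",k,yaw(at("top",C(340,382),.036),at("top",C(330,360),.036)))
print("knobtop",at("top",C(338,381),.036))
v=at("top",C(110,143),.063);print("valve",v,yaw(v,at("top",C(119,121),.063)))
for n,p in(("p1",C(295,492)),("p2",C(455,350)),("fit",C(352,160)),("corn",C(655,352)),("hobcornerR",C(500,225)),("hobL",C(0,187))):print(n,at("top",p,{"fit":.07,"corn":.14,"hobcornerR":.06,"hobL":.06}.get(n,.01)))
R6=R.from_rotvec(o["tool_rot"]).as_matrix().T
print("move in tool:",R6@(np.array([k[0],k[1],.2])-o["tool_pos"])*1000)
E
```

```text
toolR [[0.966, -0.259, -0.0], [-0.259, -0.966, 0.0], [-0.0, -0.0, -1.0]]
yaw -15.001784939970964 [0.161726   0.60366758 0.23132884]
knob [ 0.43309143 -0.12651391  0.01      ] 25.08692807828042
knobtop [ 0.433581   -0.12643057  0.036     ]
valve [0.62514074 0.06484382 0.063     ] -20.516080693046618
p1 [ 0.34069519 -0.0930867   0.01      ]
p2 [ 0.46160545 -0.22770906  0.01      ]
fit [ 0.61319958 -0.13383677  0.07      ]
corn [ 0.45790345 -0.35818513  0.14      ]
hobcornerR [ 0.56291464 -0.25680553  0.06      ]
hobL [0.58749709 0.15434823 0.06      ]
move in tool: [451.12492201 635.05313222  31.29735636]
```

Request:
drive_tool --commands '[{"dx": 42,"dy": 26},{"dx": 42,"dy": 26},{"dx": 42,"dy": 26},{"dx": 42,"dy": 26},{"dx": 42,"dy": 26},{"dx": 42,"dy": 26},{"dx": 42,"dy": 26},{"dx": 17,"dy": 50},{"dx": 17,"dy": 50},{"dx": 17,"dy": 50},{"dx": 17,"dy": 50},{"dx": 17,"dy": 50},{"dx": 17,"dy": 50},{"dx": 17,"dy": 50},{"dx": 17,"dy": 50},{"dx": 17,"dy": 50}]'

```text
invalid input
```

Request:
drive_tool --commands '[{"roll": -10,"dz": 22},{"roll": -10,"dz": 22},{"roll": -10,"dz": 22},{"roll": -10,"dz": 22},{}]'

```text
invalid input
```

Run:
```python
from h import *
o=manip.get_obs();print(o["time"],yawx(o),o["tool_pos"],o["q"])
im=manip.capture("wrist");cv2.imwrite("pics/w1.png",im)
for r in manip.silhouettes("knob","wrist"):
    print(r["point"],r["confidence"],r["region"].sum(),at("wrist",r["point"],.02,o),im[r["region"]].mean(0))
print(wpix([.433,-.1265,.036],o))
cv2.imwrite("pics/w1.png",im)
```

```text
toolR [[0.966, -0.259, -0.0], [-0.259, -0.966, 0.0], [-0.0, -0.0, -1.0]]
0.8 -15.001784939970964 [0.161726   0.60366758 0.23132884] [ 1.56758843e+00  3.84638055e-01  7.86281954e-03 -4.09326870e-05
 -1.19399221e+00 -2.58607583e-01]
[627.34158547 -37.65322912]
```

View pics/w1.png

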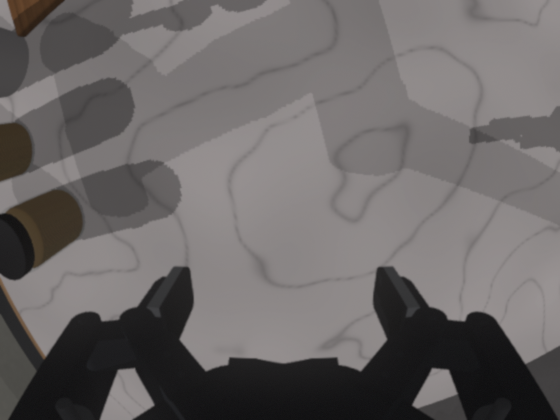

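The moves were refused, probably because every key is needed. This view is still the start pose: empty marble, with the fingers at (170,300) and (395,300).

Request:
drive_tool --commands '[{"dx": 42,"dy": 26,"dz": 0,"roll": 0,"grip": 0},{"dx": 42,"dy": 26,"dz": 0,"roll": 0,"grip": 0},{"dx": 42,"dy": 26,"dz": 0,"roll": 0,"grip": 0},{"dx": 42,"dy": 26,"dz": 0,"roll": 0,"grip": 0},{"dx": 42,"dy": 26,"dz": 0,"roll": 0,"grip": 0},{"dx": 42,"dy": 26,"dz": 0,"roll": 0,"grip": 0},{"dx": 42,"dy": 26,"dz": 0,"roll": 0,"grip": 0},{"dx": 17,"dy": 50,"dz": 0,"roll": 0,"grip": 0},{"dx": 17,"dy": 50,"dz": 0,"roll": 0,"grip": 0},{"dx": 17,"dy": 50,"dz": 0,"roll": 0,"grip": 0},{"dx": 17,"dy": 50,"dz": 0,"roll": 0,"grip": 0},{"dx": 17,"dy": 50,"dz": 0,"roll": 0,"grip": 0},{"dx": 17,"dy": 50,"dz": 0,"roll": 0,"grip": 0},{"dx": 17,"dy": 50,"dz": 0,"roll": 0,"grip": 0},{"dx": 17,"dy": 50,"dz": 0,"roll": 0,"grip": 0},{"dx": 17,"dy": 50,"dz": 0,"roll": 0,"grip": 0}]'

```text
time: 2.9
tool_pos: [0.4299, -0.1242, 0.2318]
tool_rot: [-3.115, 0.41, -0.002]
wrist_force: [1.0, -0.6, 0.4]
width: 1.0
gripper_force: 0.0
```

Request:
drive_tool --commands '[{"dx": 0,"dy": 0,"dz": 22,"roll": -10,"grip": 0},{"dx": 0,"dy": 0,"dz": 22,"roll": -10,"grip": 0},{"dx": 0,"dy": 0,"dz": 22,"roll": -10,"grip": 0},{"dx": 0,"dy": 0,"dz": 22,"roll": -10,"grip": 0},{"dx": 0,"dy": 0,"dz": 0,"roll": 0,"grip": 0}]'

```text
time: 3.52
tool_pos: [0.4288, -0.1225, 0.1422]
tool_rot: [-3.067, -0.676, 0.006]
wrist_force: [0.4, -0.5, 0.3]
width: 1.0
gripper_force: 0.0
```

Run:
```python
from h import *
o=manip.get_obs();print(o["time"],yawx(o),o["tool_pos"],o["q"])
im=manip.capture("wrist");cv2.imwrite("pics/w2.png",im)
for r in manip.silhouettes("knob","wrist"):
    print(r["point"],r["confidence"],r["region"].sum(),at("wrist",r["point"],.02,o),im[r["region"]].mean(0))
print(wpix([.433,-.1265,.036],o))
```

```text
toolR [[0.907, 0.421, -0.004], [0.421, -0.907, -0.0], [-0.003, -0.001, -1.0]]
3.525 24.8716190319882 [ 0.42884625 -0.12254752  0.14221665] [ 8.79872132e-02  1.76558720e-01 -5.39199161e-01 -1.87370227e-04
 -8.58636198e-01  1.91702119e+00]
[401.0, 212.2] 0.91 2391 [ 0.46621183 -0.22072114  0.02      ] [96.11668758 55.41196152 79.93224592]
[216.3, 266.8] 0.81 2320 [ 0.34850961 -0.09186187  0.02      ] [81.80301724 49.54827586 68.99051724]
[291.4, 201.0] 0.61 2758 [ 0.43408288 -0.1277441   0.02      ] [49.58411893 48.99057288 50.39666425]
[289.87515663 206.910659  ]
```

View pics/w2.png

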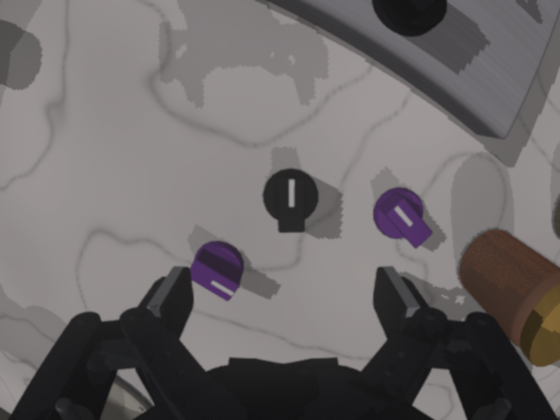

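The wrist view shows the black knob at (291,200), its pointer running from (291,207) up to (292,180), so it is nearly in line with tool x. The purple ones at (217,270) and (402,214) are clear of the fingers.

Run:
```python
from h import *
from cell import manip
im=cv2.imread("pics/w2.png")
o=manip.get_obs()
g=cv2.cvtColor(im,cv2.COLOR_BGR2GRAY)
m=np.zeros_like(g);m[172:212,280:304]=g[172:212,280:304]>120
ys,xs=np.nonzero(m);print(len(xs),xs.min(),xs.max(),ys.min(),ys.max())
P=np.array([at("wrist",(x,y),.036,o)[:2] for x,y in zip(xs,ys)])
r=cv2.minAreaRect((P*1000).astype(np.float32));print(r)
c=P.mean(0);u=np.linalg.svd(P-c)[2][0];u*=np.sign(u[0]);t=(P-c)@u
print("yaw",np.degrees(np.arctan2(u[1],u[0])),"start",c+u*t.min(),"end",c+u*t.max())
print("skirt",[at("wrist",p,.01,o)[:2] for p in((264,197),(318,197))])
for p in (c+u*t.min(),):
    print("tool move",R.from_rotvec(o["tool_rot"]).inv().apply(np.r_[p,.142]-o["tool_pos"])*1000)
```

```text
132 289 293 180 206
((445.3611145019531, -122.76964569091797), (21.21674346923828, 3.1993257999420166), 25.107389450073242)
yaw 24.993069726646105 start [ 0.4357469  -0.12724961] end [ 0.45497394 -0.11828673]
skirt [array([ 0.42675635, -0.10603697]), array([ 0.44669713, -0.1491048 ])]
tool move [2.77223067 6.46943827 2.02032934]
```

Request:
drive_tool --commands '[{"dx": 4,"dy": 6.5,"dz": 30,"roll": 0,"grip": 0},{"dx": 0,"dy": 0,"dz": 40,"roll": 0,"grip": 0},{"dx": 0,"dy": 0,"dz": 30,"roll": 0,"grip": 0},{"dx": 0,"dy": 0,"dz": 15,"roll": 0,"grip": 0},{"dx": 0,"dy": 0,"dz": 15,"roll": 0,"grip": 0},{"dx": 0,"dy": 0,"dz": 0,"roll": 0,"grip": 255},{"dx": 0,"dy": 0,"dz": 0,"roll": 0,"grip": 255},{"dx": 0,"dy": 0,"dz": 0,"roll": 0,"grip": 255},{"dx": 0,"dy": 0,"dz": 0,"roll": 0,"grip": 255},{"dx": 0,"dy": 0,"dz": 0,"roll": 0,"grip": 255},{"dx": 0,"dy": 0,"dz": 0,"roll": 0,"grip": 255}]'

```text
time: 5.0
tool_pos: [0.4372, -0.1266, 0.0143]
tool_rot: [3.066, 0.68, 0.003]
wrist_force: [-0.1, 0.6, 5.2]
width: 0.245
gripper_force: 59.7
```

Request:
drive_tool --commands '[{"dx": 0,"dy": 0,"dz": -20,"roll": 0,"grip": 255},{"dx": 0,"dy": 0,"dz": -40,"roll": 0,"grip": 255},{"dx": 0,"dy": 0,"dz": -40,"roll": 9,"grip": 255},{"dx": 0,"dy": 0,"dz": -40,"roll": 9,"grip": 255},{"dx": 0,"dy": 0,"dz": 0,"roll": 9,"grip": 255},{"dx": 0,"dy": 0,"dz": 0,"roll": 9,"grip": 255},{"dx": 0,"dy": 0,"dz": 0,"roll": 9,"grip": 255},{"dx": 7,"dy": -41,"dz": 0,"roll": 0,"grip": 255},{"dx": 7,"dy": -41,"dz": 0,"roll": 0,"grip": 255},{"dx": 7,"dy": -41,"dz": 0,"roll": 0,"grip": 255},{"dx": 7,"dy": -41,"dz": 0,"roll": 0,"grip": 255},{"dx": 7,"dy": -41,"dz": 0,"roll": 0,"grip": 255},{"dx": 7,"dy": -41,"dz": 0,"roll": 0,"grip": 255},{"dx": 0,"dy": 0,"dz": 0,"roll": 0,"grip": 255}]'

```text
time: 6.75
tool_pos: [0.5608, 0.0923, 0.1526]
tool_rot: [-3.094, 0.542, 0.0]
wrist_force: [-1.4, -0.2, -0.5]
width: 0.243
gripper_force: 59.1
```

Run:
```python
from h import *
o=manip.get_obs();print(o["time"],yawx(o),o["tool_pos"],o["q"],o["width"],o["wrist_force"])
im=manip.capture("wrist");cv2.imwrite("pics/w3.png",im)
p=wpix([.625,.065,.063],o);print(p)
for r in manip.recognise("valve","wrist"): print(r,at("wrist",r["point"],.063,o))
```

```text
toolR [[0.941, -0.34, -0.0], [-0.34, -0.941, 0.0], [-0.0, -0.0, -1.0]]
6.75 -19.85824303563165 [0.56075539 0.09228521 0.15264162] [ 4.48043117e-01  3.58224904e-01 -2.44946519e-01 -2.26890190e-04
 -9.67708062e-01  7.76290176e-01] 0.24302478907481787 [-1.43753352 -0.17868703 -0.46091802]
[288.21302508 121.89164644]
{'point': [282.3, 121.4], 'confidence': 0.68} [0.62674109 0.06879256 0.063     ]
```

View pics/w3.png

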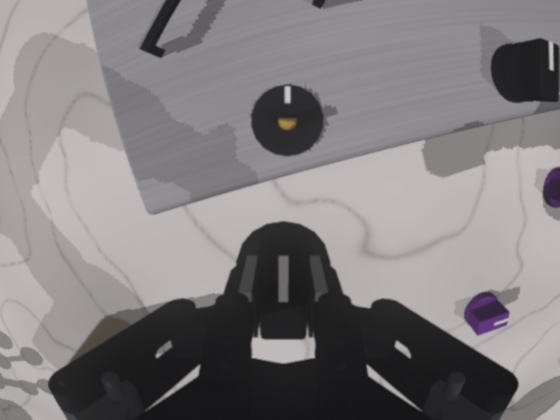

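The wrist view shows the bezel at (287,120), its tick at (288,86–104) and the brass tip at (287,124). The held knob's pointer runs (283,257–300), parallel to tool x, and its skirt edge is at about (284,222).

Run:
```python
from h import *
im=cv2.imread("pics/w3.png");o=manip.get_obs();g=cv2.cvtColor(im,cv2.COLOR_BGR2GRAY)
Rt=R.from_rotvec(o["tool_rot"])
loc=lambda P:Rt.inv().apply(P-o["tool_pos"])*1000
# bezel outline
m=np.zeros_like(g);m[78:162,244:330]=(g[78:162,244:330]<70)*255
m=cv2.morphologyEx(m,cv2.MORPH_OPEN,np.ones((7,7)))
c=max(cv2.findContours(m,0,2)[0],key=cv2.contourArea);c=cv2.convexHull(c)
W=np.array([loc(at("wrist",p[0],.062,o))[:2] for p in c],np.float32)
print("bezel tool",cv2.minEnclosingCircle(W),cv2.fitEllipse(W))
bc=np.array(cv2.fitEllipse(W)[0])
def seg(r,z,th):
    y0,y1,x0,x1=r;ys,xs=np.nonzero(g[y0:y1,x0:x1]>th)
    P=np.array([loc(at("wrist",(x+x0,y+y0),z,o))[:2] for x,y in zip(xs,ys)]);c=P.mean(0);u=np.linalg.svd(P-c)[2][0];u*=np.sign(u[0]);t=(P-c)@u
    print(len(P),"mean",c,"ang",np.degrees(np.arctan2(u[1],u[0])),"ends",c+u*t.min(),c+u*t.max());return c
tk=seg((84,107,280,296),.063,130);d=tk-bc;print("tick dir from centre",np.degrees(np.arctan2(d[1],d[0])))
hs=im[110:135,275:300].astype(int);ys,xs=np.nonzero(hs[...,2]-hs[...,0]>40);print("brass",xs.mean()+275,ys.mean()+110,loc(at("wrist",(xs.mean()+275,ys.mean()+110),.088,o)))
zt=o["tool_pos"][2]-.0143+.036
kp=seg((252,304,277,290),zt,75)
# skirt arc edge at z= bottom+10
zs=zt-.026
E=[]
for a in np.radians(np.arange(-150,-29,10)):
    pr=[g[int(round(265+r*np.sin(a))),int(round(284+r*np.cos(a)))] for r in range(25,60)]
    d=np.diff(np.array(pr,float));r=25+d.argmax()+.5
    E.append((284+r*np.cos(a),265+r*np.sin(a)))
print(np.round(E).tolist())
Q=np.array([loc(at("wrist",p,zs,o))[:2] for p in E[3:-3]])
A=np.c_[2*Q,np.ones(len(Q))];s=np.linalg.lstsq(A,(Q**2).sum(1),rcond=None)[0];print("skirt centre",s[:2],np.sqrt(s[2]+s[0]**2+s[1]**2))
```

```text
bezel tool ((71.03990173339844, 3.051506280899048), 25.455469131469727) ((71.1374740600586, 3.035313844680786), (50.205848693847656, 50.71824264526367), 167.80911254882812)
98 mean [89.71796794  3.16851625] ang -2.794439317939741 ends [83.83237206  3.45579733] [96.97383174  2.81435118]
tick dir from centre 0.4107428300693488
brass 286.65644171779144 123.30061349693251 [69.39115466  2.47260207 64.51305628]
424 mean [8.68101067 0.16002215] ang 0.4614350660095524 ends [-2.69256026  0.06842242] [19.12642432  0.24414675]
[[243.0, 241.0], [249.0, 236.0], [255.0, 230.0], [261.0, 226.0], [269.0, 223.0], [276.0, 222.0], [284.0, 220.0], [292.0, 222.0], [299.0, 223.0], [306.0, 226.0], [313.0, 230.0], [319.0, 236.0], [323.0, 243.0]]
skirt centre [1.49228231 0.23097362] 23.79247637275051
```

Request:
drive_tool --commands '[{"dx": 30,"dy": 2.6,"dz": 0,"roll": 0,"grip": 255},{"dx": 30,"dy": 0,"dz": 0,"roll": 0,"grip": 255},{"dx": 11.3,"dy": 0,"dz": 0,"roll": 0,"grip": 255},{"dx": 0,"dy": 0,"dz": 30,"roll": 0,"grip": 255},{"dx": 0,"dy": 0,"dz": 14,"roll": 0,"grip": 255},{"dx": 0,"dy": 0,"dz": 0,"roll": 0,"grip": 255}]'

```text
time: 7.6
tool_pos: [0.6247, 0.0628, 0.1082]
tool_rot: [3.092, -0.546, -0.004]
wrist_force: [1.1, 0.8, -1.3]
width: 0.242
gripper_force: 59.0
```

Run:
```python
from h import *
o=manip.get_obs();print(o["time"],yawx(o),o["tool_pos"],o["wrist_force"])
Rt=R.from_rotvec(o["tool_rot"])
print("bezel seen from tool now (mm):",Rt.inv().apply(np.array([.56075539,.09228521,.15264162])+Rt.apply([.0711,.003,.0906])-o["tool_pos"])*1000)
im=manip.capture("scene");i=cv2.resize(im[170:270,210:350],None,fx=5,fy=5,interpolation=cv2.INTER_CUBIC)
cv2.imwrite("pics/s4.png",i)
```

```text
toolR [[0.94, -0.342, -0.003], [-0.342, -0.94, -0.001], [-0.003, 0.002, -1.0]]
7.6 -20.009558766934052 [0.62473338 0.06280713 0.1082497 ] [ 1.08555859  0.79153156 -1.33010388]
bezel seen from tool now (mm): [ 0.78630175 -2.71562203 46.37219196]
```

View pics/s4.png

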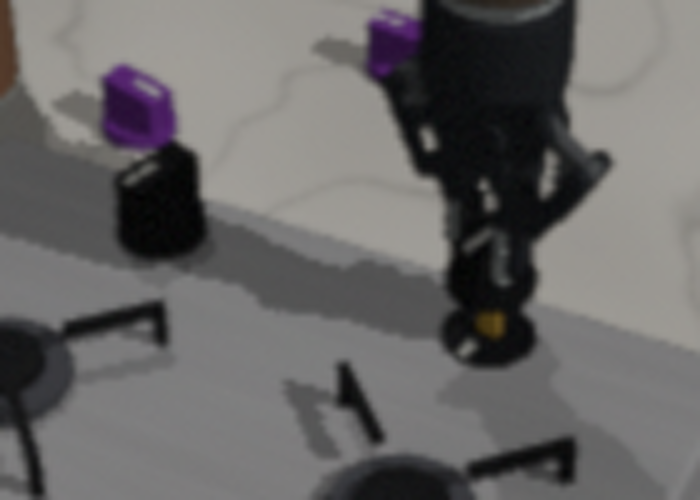

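Scene crop: the knob sits over the shaft, its skirt spanning columns 445–537 and the bezel 443–536. I'll check the lateral offset before pushing.

Run:
```python
from h import *
im=manip.capture("scene");o=manip.get_obs();print(yawx(o),o["tool_pos"],o["wrist_force"])
T=R.from_rotvec(o["tool_rot"]).inv()
def dark(z,rng):
    g=cv2.cvtColor(im,cv2.COLOR_BGR2GRAY)
    big=cv2.resize(g[170:270,210:350],None,fx=5,fy=5,interpolation=cv2.INTER_CUBIC)
    for r in rng:
        row=big[r,380:600]<60;xs=np.nonzero(row)[0]+380
        if len(xs):
            mid=(xs.min()+xs.max())/2;p=(210+(mid+.5)/5-.5,170+(r+.5)/5-.5)
            P=at("scene",p,z);print(r,xs.min(),xs.max(),P.round(4),(T.apply(P-o["tool_pos"])*1000).round(1))
print("skirt");dark(.099,range(270,300,6));print("bezel");dark(.062,range(322,350,5))
w=manip.capture("wrist");cv2.imwrite("pics/w5.png",w)
print("pred bezel px",wpix([.6267,.0653,.063],o))
cv2.imwrite("pics/w5c.png",cv2.resize(w[160:320,200:370],None,fx=3.5,fy=3.5,interpolation=cv2.INTER_CUBIC))
```

```text
toolR [[0.94, -0.342, 0.001], [-0.342, -0.94, -0.0], [0.001, -0.0, -1.0]]
-19.970766968339436 [0.62625729 0.06336148 0.11014367] [-0.02789036  0.33608009 -0.69398498]
skirt
270 447 535 [0.6195 0.0612 0.099 ] [-5.6  4.4 11.1]
276 446 535 [0.6241 0.0625 0.099 ] [-1.8  1.5 11.1]
282 446 534 [0.6286 0.0638 0.099 ] [ 2.1 -1.3 11.1]
288 445 532 [0.6333 0.0647 0.099 ] [ 6.2 -3.7 11.2]
294 448 531 [0.6375 0.0667 0.099 ] [ 9.4 -7.  11.2]
bezel
322 442 531 [0.6197 0.0599 0.062 ] [-5.   5.5 48.1]
327 440 533 [0.6234 0.0612 0.062 ] [-2.   3.  48.1]
332 440 534 [0.627  0.0628 0.062 ] [ 0.9  0.3 48.1]
337 441 535 [0.6305 0.0645 0.062 ] [ 3.5 -2.5 48.1]
342 443 535 [0.6339 0.0663 0.062 ] [ 6.1 -5.4 48.2]
347 446 532 [0.6375 0.0676 0.062 ] [ 9.1 -7.8 48.2]
pred bezel px [279.68661479 237.70071695]
```

View pics/w5c.png

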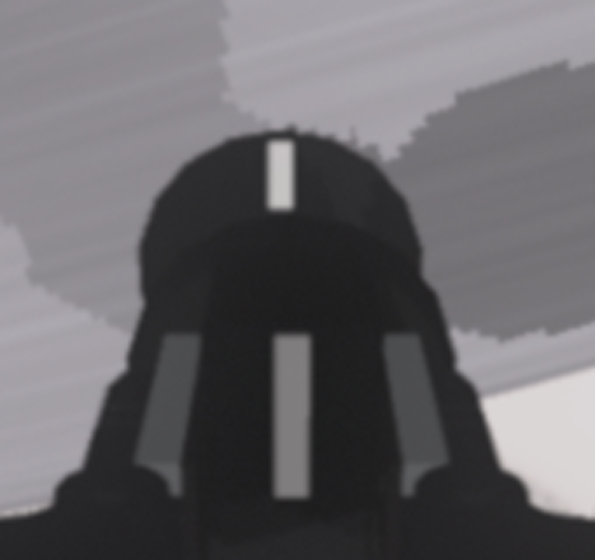

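Wrist crop: the tick is at crop (281,175), i.e. pixel (280.3,210). The knob pointer is at crop x=292 and the bezel's outer edge at crop y≈132. I'll work in the tool frame, since the pose reading is noisy.

Run:
```python
from h import *
o={"tool_pos":np.zeros(3),"tool_rot":np.zeros(3)}
w=cv2.imread("pics/w5.png");g=cv2.cvtColor(w,cv2.COLOR_BGR2GRAY)
def seg(r,z,th):
    y0,y1,x0,x1=r;ys,xs=np.nonzero(g[y0:y1,x0:x1]>th)
    P=np.array([at("wrist",(x+x0,y+y0),z,o)[:2]*1000 for x,y in zip(xs,ys)]);c=P.mean(0);u=np.linalg.svd(P-c)[2][0];u*=np.sign(u[0]);t=(P-c)@u
    print(len(P),"mean",c,"ang",np.degrees(np.arctan2(u[1],u[0])),"ends",c+u*t.min(),c+u*t.max())
seg((198,222,272,288),.0459,120)
seg((254,304,276,291),-.0217,85)
E=[]
for a in np.radians(np.r_[-150:-29:6]):
    if -100<np.degrees(a)<-80: continue
    cx,cy=280.3,235
    pr=np.array([g[int(round(cy+r*np.sin(a))),int(round(cx+r*np.cos(a)))] for r in range(28,52)],float)
    r=28.5+np.diff(pr).argmax();E.append(np.r_[at("wrist",(cx+r*np.cos(a),cy+r*np.sin(a)),.0469,o)[:2]*1000,r])
E=np.array(E);print(E.round(1).tolist())
Q=E[:,:2]
from scipy.optimize import least_squares
s=least_squares(lambda p:np.hypot(*(Q-p[:2]).T)-26,[0,0],loss="soft_l1");print("bezel centre",s.x,s.fun.round(1))
```

```text
136 mean [18.47096438 -1.67941676] ang 0.22698572142750645 ends [12.44577224 -1.70328658] [24.42713617 -1.65582038]
436 mean [8.78984584 0.20822788] ang 0.675521858658869 ends [-2.69947607  0.07276157] [19.11566671  0.32997578]
[[14.9, -23.0, 40.5], [16.8, -21.0, 39.5], [19.2, -19.8, 40.5], [20.6, -17.5, 39.5], [21.8, -15.2, 38.5], [23.1, -13.1, 38.5], [24.3, -10.9, 38.5], [25.2, -8.6, 38.5], [25.8, -6.3, 38.5], [25.8, 3.3, 38.5], [25.2, 5.7, 38.5], [23.7, 7.7, 37.5], [23.1, 10.1, 38.5], [21.2, 11.8, 37.5], [20.6, 14.5, 39.5], [18.8, 16.3, 39.5], [16.3, 17.5, 38.5], [14.5, 19.4, 39.5]]
bezel centre [-0.11532173 -1.87093708] [-0.1 -0.5  0.4 -0.  -0.4 -0.2  0.   0.2  0.3  0.4  0.4 -0.3  0.1 -0.6
  0.4  0.2 -0.6 -0.2]
```

Request:
drive_tool --commands '[{"dx": 0.4,"dy": -2,"dz": 0,"roll": 0,"grip": 255},{"dx": 0,"dy": 0,"dz": 0,"roll": 0,"grip": 255},{"dx": 0,"dy": 0,"dz": 7,"roll": 0,"grip": 255},{"dx": 0,"dy": 0,"dz": 6,"roll": 0,"grip": 255},{"dx": 0,"dy": 0,"dz": 6,"roll": 0,"grip": 255},{"dx": 0,"dy": 0,"dz": 0,"roll": 0,"grip": 255},{"dx": 0,"dy": 0,"dz": 0,"roll": 0,"grip": 255}]'

```text
time: 8.62
tool_pos: [0.629, 0.0651, 0.0901]
tool_rot: [-3.093, 0.545, -0.006]
wrist_force: [6.1, -0.7, -1.6]
width: 0.243
gripper_force: 58.9
```

It slid in with no vertical resistance. I'll relieve the small side load, then press.

Request:
drive_tool --commands '[{"dx": 0.7,"dy": 0,"dz": 2,"roll": 0,"grip": 255},{"dx": 0,"dy": 0,"dz": 3,"roll": 0,"grip": 255},{"dx": 0,"dy": 0,"dz": 3,"roll": 0,"grip": 255},{"dx": 0,"dy": 0,"dz": 2,"roll": 0,"grip": 255},{"dx": 0,"dy": 0,"dz": 2,"roll": 0,"grip": 255},{"dx": 0,"dy": 0,"dz": 0,"roll": 0,"grip": 255},{"dx": 0,"dy": 0,"dz": 0,"roll": 0,"grip": 255}]'

```text
time: 9.5
tool_pos: [0.629, 0.0648, 0.0799]
tool_rot: [-3.093, 0.544, -0.005]
wrist_force: [3.6, -2.7, 6.8]
width: 0.25
gripper_force: 59.9
```

Request:
drive_tool --commands '[{"dx": 0,"dy": 0,"dz": 1.5,"roll": 0,"grip": 255},{"dx": 0,"dy": 0,"dz": 1.5,"roll": 0,"grip": 255},{"dx": 0,"dy": 0,"dz": 0,"roll": 0,"grip": 255},{"dx": 0,"dy": 0,"dz": 0,"roll": 0,"grip": 255}]'

```text
time: 10.0
tool_pos: [0.629, 0.0648, 0.078]
tool_rot: [-3.094, 0.544, -0.006]
wrist_force: [1.6, -1.8, 11.8]
width: 0.241
gripper_force: 60.9
```

Next, 2 mm more command to make sure of the stop.

Request:
drive_tool --commands '[{"dx": 0,"dy": 0,"dz": 1,"roll": 0,"grip": 255},{"dx": 0,"dy": 0,"dz": 1,"roll": 0,"grip": 255},{"dx": 0,"dy": 0,"dz": 0,"roll": 0,"grip": 255},{"dx": 0,"dy": 0,"dz": 0,"roll": 0,"grip": 255}]'

```text
time: 10.5
tool_pos: [0.6291, 0.0649, 0.0778]
tool_rot: [-3.094, 0.543, -0.007]
wrist_force: [-1.8, -0.6, 19.3]
width: 0.244
gripper_force: 61.8
```

Run:
```python
from h import *
im=manip.capture("scene");w=manip.capture("wrist");o=manip.get_obs();print(yawx(o),o["tool_pos"],o["wrist_force"],o["torque"])
i=cv2.resize(im[190:260,260:350],None,fx=4.4,fy=6*4.4/6,interpolation=cv2.INTER_CUBIC)
j=cv2.resize(w[140:320,200:370],(391,308+106));i=cv2.copyMakeBorder(i,0,414-i.shape[0],0,0,0)
cv2.imwrite("pics/f.png",np.hstack([i,j]))
```

```text
toolR [[0.94, -0.34, 0.004], [-0.34, -0.94, -0.0], [0.004, -0.001, -1.0]]
-19.89805469130101 [0.62910685 0.06485445 0.07782198] [-8.22468970e-04 -1.41369814e+00  2.03608395e+01] [-0.42517511  0.39185098 -0.00824226]
```

View pics/f.png

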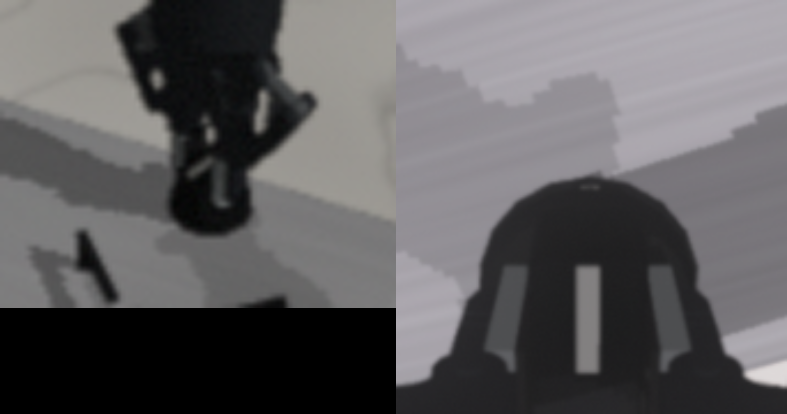

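The knob sits flush over the bezel, upright, with its pointer in line with the tick (587,187 in the right half). Force rises with no further travel (20 N at TCP z 0.078), so the shaft is at its stop.

```bash
python3 -c "
from cell import manip
print(manip.hand_in())"
```

```text
the job is handed in; nothing more can be done
None
```

I put the loose black knob onto the bare shaft with its pointer in line with the tick, pressed it to the bottom stop (about 20 N) and handed in with the fingers still holding it, about 11 s in; I went nowhere near the jars, and the hand-in returned no verdict.

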